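# Clear the brass blank from the sprung fixture into the catch tray

### The job

Push the wooden catch tray snug and square against the foot of the raised slab, under the fixture's open end. Then, with the fingertips pressing down on the flush brass blank in the fixture, slide it out along its groove and over the edge so that it drops into the tray; never bear on it with more than about 20 N. Do not ram the tray, disturb the other things or leave the tray pulled away.

Things in the scene. Friction and masses are not known exactly. Their poses are not given: they have to be found in the camera images.
- slab: fixed raised wooden bench slab, 220 (x) x 200 (y) x 62 mm high on the bench; origin at the centre of its underside, z up. Its -y side is the working edge: the catch tray belongs below it. The steel fixture stands on it on rubber cushions, right at the middle of that edge
- slab_foot (a point): point at the foot of the slab's upright -y side, in the middle, at bench height; axes as the slab's. The upright face runs from here to the full height of the slab along its x, 220 mm at the top edge and 200 mm below
- exit_lip (a point): middle of the steel fixture's open end, on the groove floor, 80 mm above the bench at rest, 10 mm beyond the slab's -y face; axes as the slab's. The groove runs 55 mm from here to slab +y, 50 mm wide, 6 mm deep. The fixture is hinged at its rear and cushioned in front: pressed, its open end tilts down a few mm (0.1 rad at most) and springs back; softer farther out
- groove_end (a point): top edge of the stop that closes the groove's rear end, 86 mm above the bench (unloaded), fixed to the slab; axes as the slab's. Groove sides: fixed rail at +x, at -x a sprung jaw that pinches the blank's rear 25 mm and holds it with 4 to 7 N of drag until it has slid 25 mm. Rails, jaw and stop are all level here, flush with the blank
- blank: loose square brass blank, 50 x 50 x 6 mm, smooth below, rough chased top (46 x 46), 0.1 to 0.16 kg, at first lying in the groove, flush with its sides and against the stop, so only its top can be reached; origin at the centre of its underside, sides along its x and y. It slides out to slab -y and tips off once its middle is past the lip. Pressed with under 10 N, fingers slip on it
- tray: loose open wooden catch tray, outside 120 x 120 x 35 mm high, walls and floor 8 mm thick, about 0.35 kg; origin at the centre of its underside; starts on the bench some way off the slab's -y side, its +y side roughly facing the slab
- tray_lip (a point): foot of the tray's +y side, in the middle, at bench height: this side belongs against the slab foot
- spare_a: another such brass blank, 50 x 50 x 6 mm, lying on top of the slab, to be left alone; origin centre of underside
- spare_b: another such brass blank, 50 x 50 x 6 mm, lying on top of the slab, to be left alone; origin centre of underside
- spanner: steel spanner lying on the bench beyond the tray, leave alone
- jar: small amber jar, diameter 48, height 55 mm, on the bench on the robot's side of the slab, leave alone; origin centre of underside
- hammer: hammer lying on the bench left of the slab, leave alone
- bottle: white bottle, diameter 52, height 130 mm, leave alone; origin centre of underside
- cup: small white ceramic bowl, diameter 70, height 60 mm, leave alone; origin centre of underside
Not all that is in view belongs to the job. What is shaped like the blank but black or red is not meant.

How it is judged:
By the outcome, as a careful person would: the job done as asked, in the order asked, and still so for the second after the job is handed in, with the robot touching nothing.
It also fails if it takes over 56 s, if anything falls off the work surface, if the arm or the gripper's body presses on something with over 40 N, if the wrist force passes 120 N, or if a joint passes its speed limit or range.

### The arm

A 6-joint arm with a two-finger parallel gripper is mounted at the origin on the work surface. World frame = base frame: x ahead of the robot, y to its left, z up, the work surface at z = 0. Lengths are in m, angles in rad, forces in N, time in s.
With the tool pointing down it reaches from about 0.3 to 0.825 m from the base axis. Payload 5.4 kg.
Tool frame: the origin (TCP) lies at the very end of the fingers, on their centre line; the grasp point (between the pads) lies 19 mm behind it; x points along the fingers, z is the direction in which the jaws open and shut, and the axes are right-handed (so a half turn about x gives the same grasp; the last joint's range is limited). The gripper opens to 92 mm and grips with 3 to 60 N. Pads are 20 mm wide; open, the fingers measure 128 mm over their backs; the gripper's body (75 mm by 189 mm) begins 69 mm behind the grasp point.
Start: joints at [1.069, 0.158, 1.597, -0, 1.386, -0.21], TCP at [0.165, 0.551, 0.215] pointing down, gripper open.
Joint ranges: [-2.91, 2.91], [-0.94, 2.29], [0.18, 2.7], [-1.29, 4.43], [0.17, 2.64], [-3, 3]. Speed limits (rad/s): [2.57, 2.57, 3.14, 3.14, 3.14, 3.14].

### API

Orientations are given as a 3x3 rotation matrix whose columns are the frame's x, y, z axes.
In Python, from rig import move_to, line_to, move_j, set_gripper, sleep, solve_ik, observe, capture, get_calibration, MotionError, job_done gives the robot as it stands. The module is installed in compiled form; this text tells all that it offers. Calls block until the motion is done:
- move_to(position, orientation): joint-space move of the TCP to a pose.
- line_to(position, ori=None, feed=0.15): straight line of the TCP; ori=None keeps the orientation; feed is the mean speed in m/s.
- move_j(angles): joint-space move.
- set_gripper(opening): opening from 0.0 (shut) to 1.0 (fully open); the grip force is fixed at half the most; returns when the fingers have stopped.
- sleep(seconds).
- solve_ik(position, orientation): joint angles nearest the present ones, or None.
- observe(): the state.
- capture(name): name is "side" or "top" or "wrist"; returns the picture (400x640x3 uint8, red, green, blue); there is no depth.
- get_calibration(name): a dict with "K" (3x3 intrinsics, pixels), "k1" (the pictures are not rectified: a ray, as slopes to the right and down, at radius r is drawn at 1 + k1 r^2 times it, then the intrinsics apply), "rvec" (rotation vector, rad) and "tvec" (3), from world to camera coordinates, as OpenCV has them; the wrist camera has in their place "mount" (4x4, takes a point from camera to tool coordinates, whose origin is the TCP and whose axes are the tool frame's). Camera axes: x right, y down, z forward; pixel columns grow to the right and rows downward; lengths in m; the calibration is good to about 2 mm. A picture is of the moment at which its call begins: read the wrist's pose just before it. get_calibration takes no time and is no camera call.
A pose or a line that the arm cannot do raises MotionError and nothing moves.
- job_done(): hands the job in, once; it reports no verdict.
The state is a dict: "clock": time; "joint_positions": joint angles; "joint_vel": joint speeds; "joint_torque": joint torques, N m; "eef_pos": TCP position; "orientation": TCP orientation; "wrist_force": force on the tool from outside, world axes, zero at the start; "moment": the same for the moment, N m; "width": opening from 0.0 (shut) to 1.0 (fully open).
Only numpy, scipy, OpenCV 4.12 (cv2) and the standard library are available. Lean on these libraries where they do the work, as an engineer would, in place of code of your own. Each camera call takes 0.05 s, during which the arm holds its last target. There are 200 camera calls.

## Working session

There is one attempt and no reset: what is moved stays moved. The work goes in short steps, each a Python script; the robot and the scene stay as the last script left them, time stands still between calls to the robot, and variables do not carry over. Pictures are saved under pics/ and viewed, about 8 in all and at most 12, crops included, and the job is handed in when it is done.

```bash
mkdir -p pics
cat > h.py <<'E'
import numpy as np, cv2
from rig import *
def cam(name):
    c=get_calibration(name); K=np.array(c["K"],float); k1=c["k1"]
    if "rvec" in c:
        R=cv2.Rodrigues(np.array(c["rvec"],float))[0]; t=np.array(c["tvec"],float).ravel()
    else:
        o=observe(); T=np.eye(4); T[:3,:3]=o["orientation"]; T[:3,3]=o["eef_pos"]
        M=np.linalg.inv(T@np.array(c["mount"])); R=M[:3,:3]; t=M[:3,3]
    return K,np.array([k1,0,0,0.]),R,t
def proj(c,P):
    K,d,R,t=c
    return cv2.projectPoints(np.array(P,float).reshape(-1,1,3),cv2.Rodrigues(R)[0],t,K,d)[0].reshape(-1,2)
def atz(c,uv,z):
    K,d,R,t=c
    n=cv2.undistortPoints(np.array(uv,float).reshape(-1,1,2),K,d).reshape(-1,2)
    C=-R.T@t; r=np.c_[n,np.ones(len(n))]@R
    z=np.broadcast_to(z,len(n))
    return C+r*((z-C[2])/r[:,2])[:,None]
def save(im,n): cv2.imwrite(f"pics/{n}.png",cv2.cvtColor(im,cv2.COLOR_RGB2BGR))
E
python3 - <<'E'
from h import *
a=capture("top");b=capture("side");np.savez("c.npz",a=a,b=b)
save(a,"top");save(b,"side")
for n in("top","side"):
    c=cam(n);print(n,-c[2].T@c[3],c[0][0,0],c[1][0])
print(get_calibration("wrist"))
print(observe()["orientation"],observe()["clock"],observe()["wrist_force"])
E
```

```text
top [0.47809174 0.15393237 1.07178435] 448.79245994027747 -0.0978077806849854
side [ 0.44326423 -0.97791111  0.71957153] 481.3698616352612 0.01432962932055144
{'K': array([[305.89123013,   0.        , 319.39839003],
       [  0.        , 305.89123013, 201.41583352],
       [  0.        ,   0.        ,   1.        ]]), 'k1': -0.004921601129381497, 'mount': array([[-3.89322019e-05, -2.97012928e-01,  9.54873457e-01,
        -1.69870836e-01],
       [ 8.21328599e-04, -9.54873145e-01, -2.97012797e-01,
         8.42224104e-02],
       [ 9.99999662e-01,  7.72701516e-04,  2.81120526e-04,
        -2.35512150e-03],
       [ 0.00000000e+00,  0.00000000e+00,  0.00000000e+00,
         1.00000000e+00]])}
[[-8.43303045e-04 -9.57732461e-01  2.87659213e-01]
 [-1.48742452e-03  2.87660198e-01  9.57731381e-01]
 [-9.99998538e-01  3.79786424e-04 -1.66713946e-03]] 0.1 [ 0.70201204 -0.17649143 -0.70065815]
```

View pics/top.png

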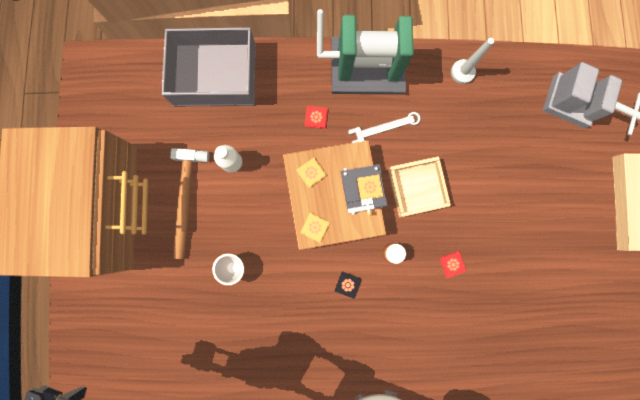

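View pics/side.png

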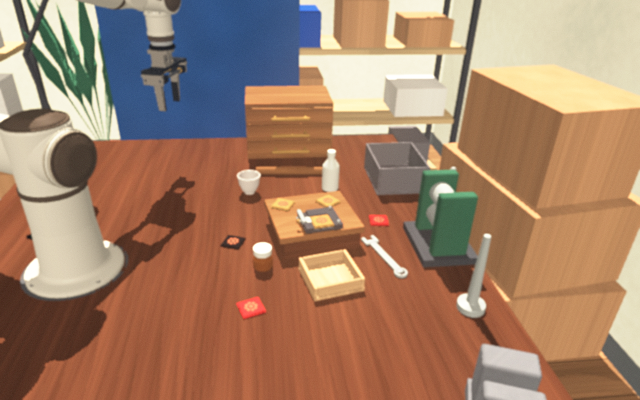

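The top view shows the slab at about (335,195) with its working edge to the right, the steel fixture at (364,190) and the brass blank in it at (370,187). The tray is at (420,187), the spares at (311,172) and (315,227), the jar at (396,254) and the spanner at (385,128). The red and black squares at (316,117), (453,265) and (348,285) are decoys. The blank meant is the brass one inside the fixture, and I'll confirm that in an enlarged crop.

Run:
```python
from h import *
a=np.load("c.npz")["a"]
x0,y0,s=280,130,4.4
cr=cv2.resize(a[130:260,280:460],None,fx=s,fy=s,interpolation=cv2.INTER_CUBIC)
for i in range(0,180,20):
    cv2.putText(cr,str(280+i),(int(i*s),10),0,.35,(255,255,255)); cv2.line(cr,(int(i*s),12),(int(i*s),20),(255,255,255))
for i in range(0,130,20):
    cv2.putText(cr,str(130+i),(0,int(i*s)+4),0,.35,(255,255,255))
save(cr,"crop1")
```

```text
(no output)
```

View pics/crop1.png

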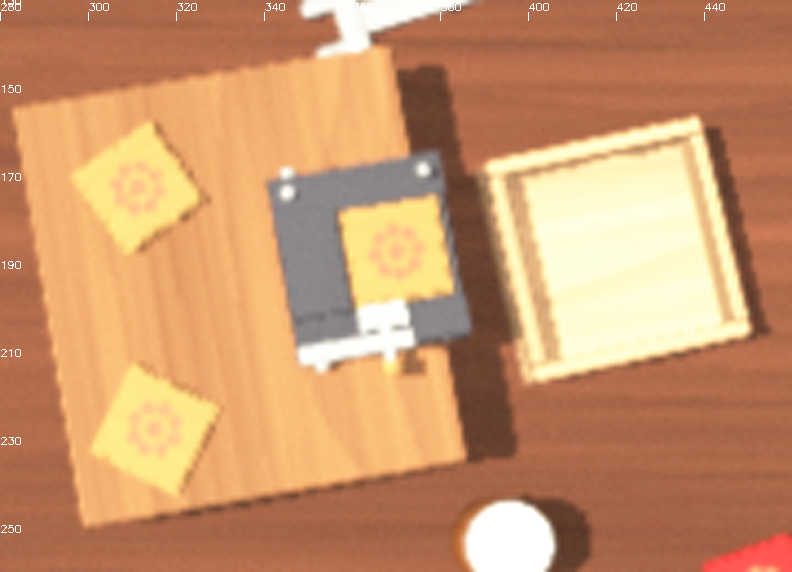

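The crop confirms the plan. The brass blank is in the steel fixture's groove at image (370,187), with the open end facing the tray. Next I turn the corners into positions.

```bash
cat >> h.py <<'E'
def fitsq(P,w,h):
    "corners order (+x+y),(+x-y),(-x-y),(-x+y); returns centre, yaw, rms"
    L=np.array([[w,h],[w,-h],[-w,-h],[-w,h]])/2; c=P.mean(0); Q=P-c
    th=np.arctan2((L[:,0]*Q[:,1]-L[:,1]*Q[:,0]).sum(),(L*Q).sum())
    R=np.array([[np.cos(th),-np.sin(th)],[np.sin(th),np.cos(th)]])
    return c,th,np.sqrt(((L@R.T-Q)**2).sum(1).mean())
E
python3 - <<'E'
from h import *
c=cam("top")
f=lambda p:(np.array(p)+.5)/4.4-.5+[280,130]
def go(n,p,z,w,h):
    P=atz(c,f(p),z)[:,:2]; ctr,th,r=fitsq(P,w,h)
    print(n,ctr.round(4),"yaw",th.round(4),"rms",r.round(4),"sides",np.linalg.norm(P-np.roll(P,-1,0),axis=1).round(3)); return P,ctr,th
Ps,cs,ts=go("slab",[(13,108),(388,45),(467,460),(85,525)],.062,.22,.20)
go("tray",[(483,165),(698,117),(751,330),(527,383)],.035,.12,.12)
_,cb,tb=go("blank",[(338,210),(437,196),(453,297),(352,309)],.086,.05,.05)
Pf,cf,tf=go("fixt",[(268,182),(438,153),(471,330),(300,365)],.086,.085,.08)
go("spA",[(155,120),(210,200),(132,254),(70,178)],.068,.05,.05)
R=np.array([[np.cos(ts),-np.sin(ts)],[np.sin(ts),np.cos(ts)]])
for n,P in(("blank",cb),("fix",cf)): print(n,"in slab",((P-cs)@R).round(4))
print("foot",cs+R@[0,-.1],"lip",cs+R@[0,-.11])
print("jar",atz(c,f([(508,545)]),.055),"spanner tail",atz(c,f([(345,48),(320,52)]),.005),"hw",atz(c,f([(385,318),(392,365)]),.09))
E
```

```text
slab [0.5738 0.1082] yaw 0.172 rms 0.0014 sides [0.198 0.219 0.198 0.218]
tray [ 0.5948 -0.0941] yaw 0.2142 rms 0.0021 sides [0.12  0.118 0.125 0.118]
blank [0.5865 0.0304] yaw 0.1341 rms 0.0009 sides [0.051 0.052 0.051 0.051]
fixt [0.5844 0.0434] yaw 0.177 rms 0.0055 sides [0.088 0.091 0.088 0.094]
spA [0.6219 0.158 ] yaw -0.9476 rms 0.0013 sides [0.05  0.049 0.05  0.053]
blank in slab [-0.0007 -0.0788]
fix in slab [-0.0006 -0.0657]
foot [0.59086932 0.00969063] lip [ 5.92580442e-01 -1.61888884e-04]
jar [[ 0.43865099 -0.03051845  0.055     ]] spanner tail [[0.708831   0.04655775 0.005     ]
 [0.70653237 0.06036884 0.005     ]] hw [[0.5533168  0.03632184 0.09      ]
 [0.52977914 0.03304032 0.09      ]]
```

Every size agrees with what was given, within about 2 mm. In the slab frame the tray sits at (-14, -203) mm and is turned 2.4° from square. I'll push it sideways first to line it up, then push it in with the two fingers spread so it squares itself.

```bash
cat >> h.py <<'E'
CS=np.array([.5738,.1082]); TS=.172
SX=np.array([np.cos(TS),np.sin(TS),0]); SY=np.array([-np.sin(TS),np.cos(TS),0])
def W(x,y,z): return np.r_[CS,0]+x*SX+y*SY+[0,0,z]
def ori(zax):
    x=np.array([0,0,-1.]); return np.c_[x,np.cross(zax,x),zax]
def S(p): d=np.array(p)-np.r_[CS,0]; return np.array([d@SX,d@SY,d[2]])
def fs(o=None):
    f=np.array((o or observe())["wrist_force"]); return np.array([f@SX,f@SY,f[2]])
E
python3 - <<'E'
from h import *
for n,p,z in(("x+",W(-.1,-.203,.2),SY),("x-",W(-.1,-.203,.2),-SY),("y cam +y",W(0,-.29,.15),SX),("y cam -y",W(0,-.29,.15),-SX),("blank+",W(0,-.07,.1),SX),("blank-",W(0,-.07,.1),-SX)):
    q=solve_ik(p,ori(z)); print(n,None if q is None else np.round(q,2))
set_gripper(.7)
move_to(W(-.105,-.203,.2),ori(SY))
line_to(W(-.105,-.203,.012),feed=.15)
f0=fs()
line_to(W(-.085,-.203,.012),feed=.06)
for x in np.arange(-.080,-.0695,.005):
    line_to(W(x,-.203,.012),feed=.03); print(x.round(3),(fs()-f0).round(1))
o=observe(); print(S(o["eef_pos"]),o["clock"])
line_to(W(-.1,-.203,.012),feed=.1)
c=cam("wrist");im=capture("wrist");save(im,"w1");print(observe()["clock"])
E
```

```text
x+ [-0.44  0.03  1.76 -0.    1.35 -2.19]
x- [-0.44  0.03  1.76 -0.    1.35  0.96]
y cam +y [-0.46  0.4   1.44 -0.    1.31 -0.64]
y cam -y [-0.46  0.4   1.44 -0.    1.31  2.51]
blank+ [-0.14  0.3   1.67 -0.    1.17 -0.31]
blank- [-0.14  0.3   1.67 -0.    1.17  2.83]
-0.08 [ 0.6  0.2 -0.2]
-0.075 [ 0.2  0.5 -0.4]
-0.07 [ 0.3  0.7 -0.5]
[-0.0693809  -0.20319416  0.01214655] 6.1333
6.6333
```

Run:
```python
from h import *
line_to(W(-.105,-.203,.12),feed=.2)
move_to(W(0,-.305,.12),ori(SX))
line_to(W(0,-.305,.012),feed=.15)
sleep(.2); f0=fs()
line_to(W(0,-.28,.012),feed=.08)
y=-.28
while y>-1 and y<-.222:
    y+=.004 if y<-.242 else .0015
    line_to(W(0,y,.012),feed=.03 if y<-.242 else .015)
    f=fs()-f0; p=S(observe()["eef_pos"]); print(round(y,4),p.round(4)[:2],f.round(1))
    if f[1]<-6: break
print(observe()["clock"])
line_to(W(0,y-.03,.012),feed=.1)
line_to(W(0,y-.03,.16),feed=.2)
a=capture("top");np.save("t2.npy",a)
x0,y0,s=330,130,6
cr=cv2.resize(a[145:245,330:460],None,fx=s,fy=s,interpolation=cv2.INTER_CUBIC);save(cr,"crop2")
print(observe()["clock"])
```

```text
-0.276 [-0.     -0.2759] [ 0.  -0.8 -0.5]
-0.272 [ 0.     -0.2718] [-0.7 -0.3  0.4]
-0.268 [ 0.     -0.2676] [ 0.9 -0.6  0.6]
-0.264 [ 0.     -0.2636] [-0.1 -1.2  0.4]
-0.26 [ 0.     -0.2596] [-1.3  0.  -0.4]
-0.256 [-0.     -0.2556] [-0.2 -0.4 -0.1]
-0.252 [-0.     -0.2516] [-0.1 -0.2  0.4]
-0.248 [-0.     -0.2476] [-0.5 -0.6  0.8]
-0.244 [-0.     -0.2436] [-0.9 -0.9  0. ]
-0.24 [-1.000e-04 -2.397e-01] [-0.6 -1.8 -0.3]
-0.2385 [-0.     -0.2384] [ 0.3 -0.3 -0.2]
-0.237 [-0.     -0.2369] [ 0.2 -1.9  0.1]
-0.2355 [ 0.     -0.2353] [ 0.  -1.3 -0.6]
-0.234 [ 0.     -0.2338] [-0.2 -1.8 -0.5]
-0.2325 [ 0.     -0.2324] [-0.1 -0.8 -0.9]
-0.231 [ 0.     -0.2309] [ 0.4 -1.5 -0.3]
-0.2295 [-1.000e-04 -2.307e-01] [-0.2 -5.5 -1.4]
-0.228 [-1.000e-04 -2.307e-01] [-1.7 -9.5 -1.9]
15.1917
16.5833
```

View pics/crop2.png

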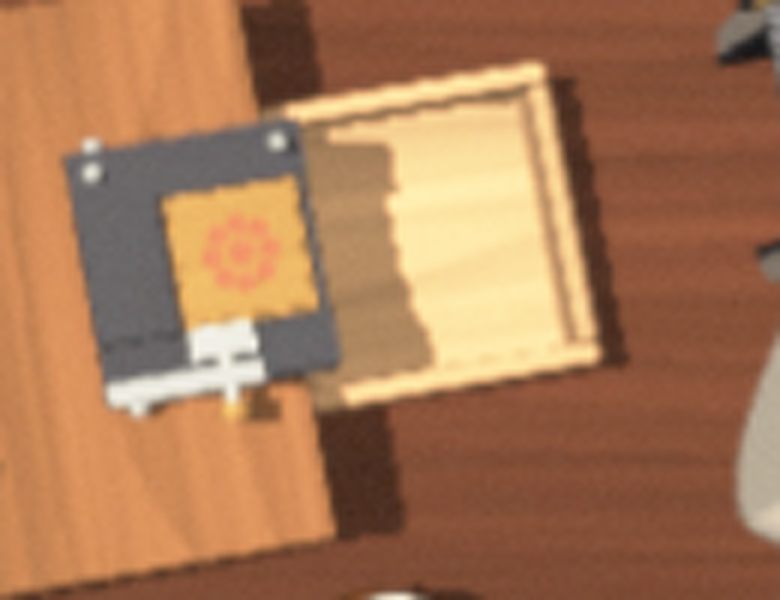

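The tray is seated: it stopped exactly where expected (-0.2307) with the force rising, and it looks square against the slab. Its corners are at crop (545,68) and (601,362). Next I re-measure the blank from this crop and move above it for a wrist look.

Run:
```python
from h import *
c=cam("top"); f=lambda p:(np.array(p)+.5)/6-.5+[330,145]
P=atz(c,f([(163,197),(298,178),(318,303),(183,325)]),.086)[:,:2]; ctr,th,r=fitsq(P,.05,.05)
print("blank",S(np.r_[ctr,0]),th-TS,r)
T=atz(c,f([(545,68),(601,362)]),.035); d=T[0]-T[1]; print("tray -y edge",[S(t).round(4) for t in T],"yaw rel",np.arctan2(d[1],d[0])-TS,np.linalg.norm(d))
E=atz(c,f([(240,0),(335,537)]),.062); print("slab edge",[S(t).round(4) for t in E])
set_gripper(0)
move_to(W(0,-.071,.125),ori(SX)); sleep(.3)
o=observe(); print(S(o["eef_pos"]),o["clock"],o["width"],fs(o))
c=cam("wrist"); im=capture("wrist")
B=np.array([[.025,.025],[.025,-.025],[-.025,-.025],[-.025,.025]])+[0,-.0805]
g=cv2.resize(im,None,fx=1.25,fy=1.25)
cv2.polylines(g,[np.int32(proj(c,[W(x,y,.086) for x,y in B])*1.25)],True,(0,255,0),1)
cv2.circle(g,tuple(map(int,proj(c,[o["eef_pos"]])[0]*1.25)),3,(255,0,0),1)
save(g,"w2")
```

```text
blank [ 0.00072478 -0.07973458  0.        ] -0.023223314264504913 0.0013260430961907852
tray -y edge [array([ 0.0559, -0.2189,  0.035 ]), array([-0.0618, -0.2184,  0.035 ])] yaw rel -0.004339436501499677 0.11760525036437564
slab edge [array([ 0.0976, -0.1006,  0.062 ]), array([-0.1097, -0.0987,  0.062 ])]
[ 0.00026496 -0.07222666  0.12523337] 18.675 0.007692885014743161 [-0.09757461  0.68347442 -0.61893246]
```

View pics/w2.png

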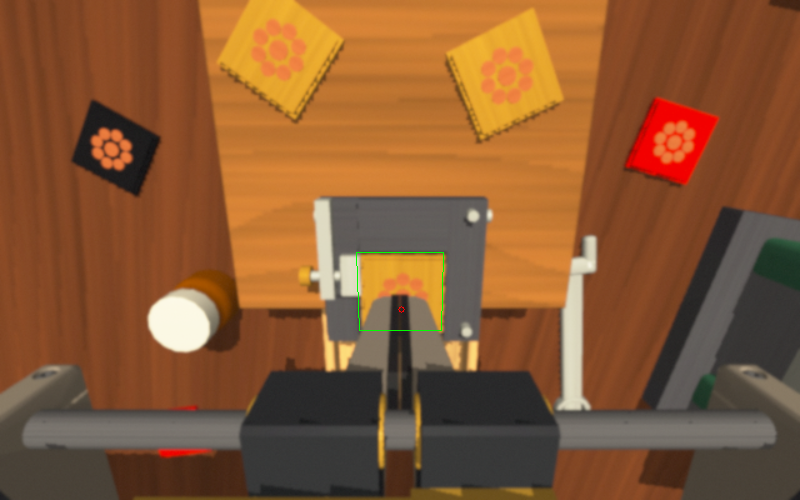

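The predicted outline of the blank fits the picture: its rear edge is at row 253, its sides at columns 358 and 443, and the fingertips at about (400,300), inside it. Next I press under force control and slide the first part.

```bash
cat >> h.py <<'E'
def F(f0,n=4):
    a=[]
    for _ in range(n): sleep(.015); a.append(fs())
    return np.mean(a,0)-f0
E
python3 - <<'E'
from h import *
import json
y=-.072
line_to(W(0,y,.091),feed=.1); sleep(.25)
f0=F(np.zeros(3),8); z=.091; zs=[];Fz=[]
while z>.078:
    f=F(f0,3); 
    if f[2]>2: zs.append(z);Fz.append(f[2])
    print(round(z,4),f.round(1),S(observe()["eef_pos"]).round(4)[1:])
    if f[2]>13: break
    z-=.0005 if f[2]<9 else .0003
    line_to(W(0,y,z),feed=.02)
k=np.clip(np.polyfit(zs,Fz,1)[0]*-1,2000,15000) if len(zs)>2 else 5000
print("k",k)
for i in range(8):
    y-=.0015; line_to(W(0,y,z),feed=.02)
    f=F(f0,2); p=S(observe()["eef_pos"]); print(round(y,4),round(z,5),p.round(4)[1:],f.round(1))
    z+=np.clip((f[2]-14.5)/k*.6,-.0005,.0006)
json.dump([y,z,k,list(f0)],open("st.json","w"))
c=cam("wrist"); im=capture("wrist")
save(cv2.resize(im[150:290,230:410],None,fx=3.5,fy=3.5),"w3"); print(observe()["clock"],f)
print(proj(c,[W(-.025,-.0555-.012,.0855),W(.025,-.0555-.012,.0855)])*1-[230,150])
E
```

```text
0.091 [ 0.2 -0.3  0.1] [-0.072   0.0913]
0.0905 [ 0.4 -0.1 -0.5] [-0.072   0.0905]
0.09 [ 0.1 -0.3 -0.6] [-0.072   0.0899]
0.0895 [ 0.2 -0.  -0.1] [-0.072   0.0895]
0.089 [-0.3 -0.1 -0.4] [-0.072  0.089]
0.0885 [-0.2  0.5 -0. ] [-0.072   0.0885]
0.088 [-0.4 -0.2 -0. ] [-0.072  0.088]
0.0875 [-0.5 -0.2 -0.5] [-0.072   0.0875]
0.087 [-0.2 -0.2  0.1] [-0.072   0.0869]
0.0865 [-0.4  0.   0.4] [-0.072   0.0865]
0.086 [-1.4  0.1  2.7] [-0.0721  0.0863]
0.0855 [-2.4  0.6  5.6] [-0.0721  0.0861]
0.085 [-3.2 -0.1  7.1] [-0.0722  0.0859]
0.0845 [-4.9 -0.3  9.6] [-0.0723  0.0858]
0.0842 [-5.2 -0.5 10.1] [-0.0723  0.0856]
0.0839 [-5.9  0.2 11.4] [-0.0723  0.0855]
0.0836 [-5.7 -0.  12.9] [-0.0724  0.0854]
0.0833 [-6.8 -0.3 13.5] [-0.0724  0.0853]
k 3953.069908659437
-0.0735 0.0833 [-0.0726  0.0852] [-5.4  4.2 13.9]
-0.075 0.08321 [-0.0733  0.085 ] [-5.4  6.3 13.9]
-0.0765 0.08312 [-0.0745  0.0849] [-5.7  7.4 13.9]
-0.078 0.08302 [-0.0759  0.0848] [-5.8  7.4 13.9]
-0.0795 0.08293 [-0.0774  0.0846] [-5.8  7.7 13.8]
-0.081 0.08283 [-0.0789  0.0845] [-4.6  7.7 13.4]
-0.0825 0.08266 [-0.0805  0.0844] [-5.9  7.  13.2]
-0.084 0.08246 [-0.082   0.0842] [-5.3  7.7 13.4]
27.0667 [-5.25774447  7.69333867 13.44862476]
[[ 48.4312206   75.98229199]
 [132.86759268  76.04507218]]
```

View pics/w3.png

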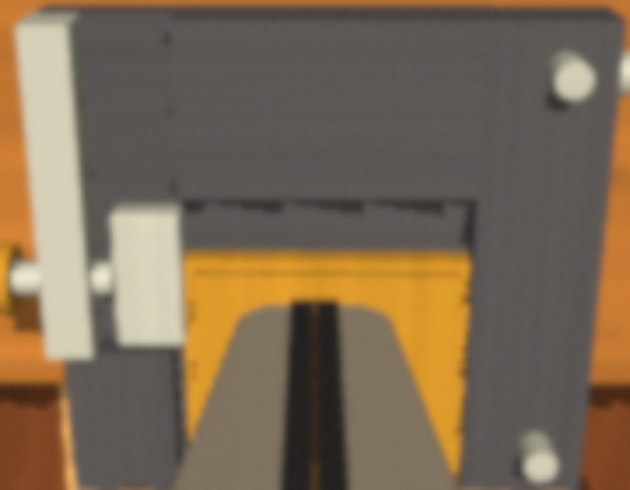

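The blank moves with the fingertips: a gap of about 9 mm has opened at crop row 200–250. I'll continue while easing off the sideways load.

Run:
```python
from h import *
import json
y,z,k,f0=json.load(open("st.json")); f0=np.array(f0); x=0
print(F(f0,4).round(1))
while True:
    y-=.0015; x=max(x-.0002,-.001); line_to(W(x,y,z),feed=.02)
    f=F(f0,2); p=S(observe()["eef_pos"]); print(round(y,4),round(z,5),p.round(4),f.round(1))
    if p[1]<-.1095 or f[2]<8 or f[2]>18 or y<-.114: break
    z+=np.clip((f[2]-14)/k*.7,-.0006,.0006)
json.dump([x,y,z],open("st2.json","w"))
c=cam("wrist"); im=capture("wrist")
save(cv2.resize(im[130:330,200:440],None,fx=3,fy=3),"w4"); print(observe()["clock"])
```

```text
[-5.4  7.6 13.7]
-0.0855 0.0823 [ 0.0002 -0.0836  0.0841] [-4.4  6.7 13.3]
-0.087 0.08218 [ 0.0001 -0.0851  0.084 ] [-4.8  7.5 13.3]
-0.0885 0.08206 [ 0.0001 -0.0868  0.084 ] [-3.8  7.  12.3]
-0.09 0.08176 [ 0.0001 -0.0884  0.0838] [-4.2  6.2 13. ]
-0.0915 0.08157 [ 0.0001 -0.09    0.0836] [-3.6  6.2 12.3]
-0.093 0.08127 [ 0.0001 -0.0916  0.0834] [-3.2  6.3 12.3]
-0.0945 0.08096 [ 0.0001 -0.0932  0.0832] [-3.8  5.9 13. ]
-0.096 0.08079 [ 0.0001 -0.0949  0.083 ] [-3.3  5.5 13.4]
-0.0975 0.08068 [ 0.0001 -0.0966  0.0829] [-3.6  4.2 12.3]
-0.099 0.08038 [ 0.     -0.0988  0.0827] [-4.1  2.3 13. ]
-0.1005 0.0802 [ 0.     -0.1005  0.0825] [-4.3  2.4 12.9]
-0.102 0.08001 [ 0.     -0.102   0.0823] [-4.5  2.1 12.3]
-0.1035 0.07971 [ 0.     -0.1035  0.0821] [-4.1  2.  13.5]
-0.105 0.07962 [ 0.     -0.1051  0.0819] [-4.1  1.2 12.7]
-0.1065 0.07939 [ 0.     -0.1066  0.0817] [-4.   1.3 12.8]
-0.108 0.07917 [ 0.     -0.1081  0.0815] [-5.3  1.9 12.5]
-0.1095 0.07891 [ 0.     -0.1096  0.0812] [-4.2  1.9 13. ]
32.0
```

View pics/w4.png

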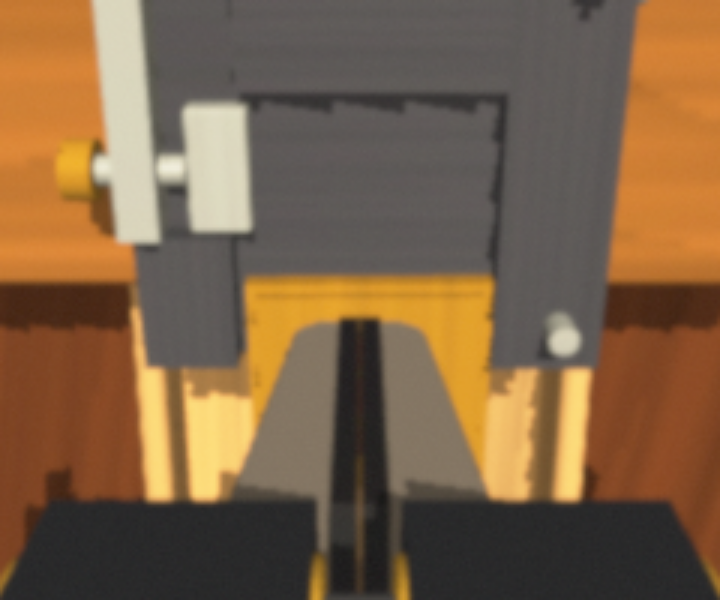

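The blank's rear edge is about 19 mm from the lip (crop rows 275 to 367), so its middle is about 6 mm past the edge. I'll lift off gently so it tips.

Run:
```python
from h import *
import json
x,y,z=json.load(open("st2.json"))
line_to(W(x,y,z+.012),feed=.03); 
line_to(W(x,y,.13),feed=.1)
line_to(W(0,.02,.22),feed=.25); sleep(.3)
o=observe();print(o["clock"],fs(o))
a=capture("top");b=capture("side")
u=cv2.resize(a[140:250,280:460],None,fx=4.4,fy=4.4,interpolation=cv2.INTER_CUBIC)[:, :]
save(u,"end_top"); save(cv2.resize(b[190:310,250:410],None,fx=4,fy=4,interpolation=cv2.INTER_CUBIC),"end_side")
```

```text
34.175 [-0.25142619  0.30315501 -0.08518283]
```

View pics/end_side.png

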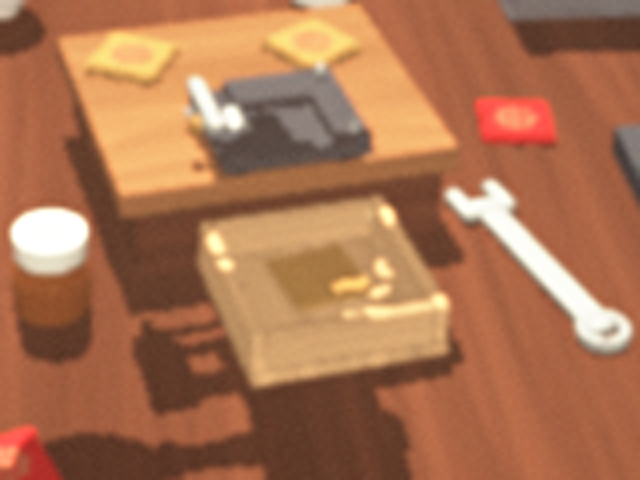

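View pics/end_top.png

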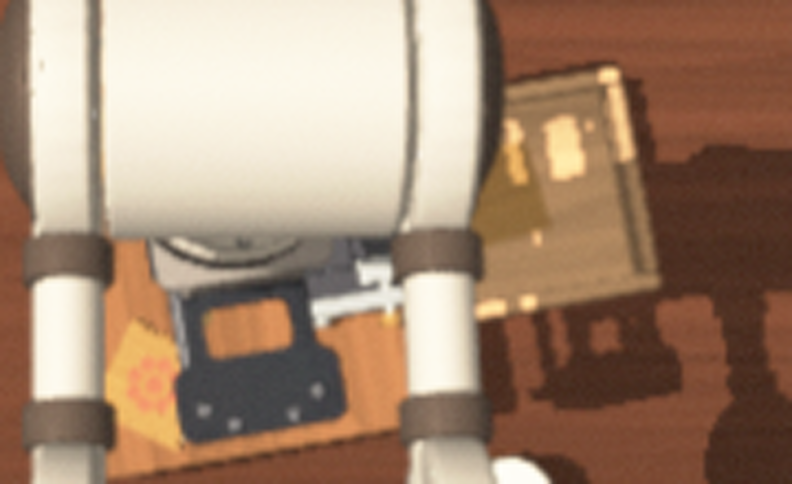

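The blank lies flat in the tray and the fixture is empty. I'll clear the arm and check the tray's fit once more.

Run:
```python
from h import *
move_j([1.069,.158,1.597,0,1.386,-.21])
a=capture("top")
save(cv2.resize(a[145:245,330:460],None,fx=6,fy=6,interpolation=cv2.INTER_CUBIC),"end2"); print(observe()["clock"])
o=np.load("c.npz")["a"]
d=np.abs(a.astype(int)-o).max(2)
for n,(u,v) in dict(jar=(396,254),spanner=(385,128),spA=(311,172),spB=(315,227),bottle=(228,158),cup=(228,269),ham=(185,205)).items(): print(n,np.percentile(d[v-14:v+14,u-14:u+14],95))
```

```text
36.425
jar 4.849999999999909
spanner 5.0
spA 4.0
spB 4.0
bottle 4.0
cup 4.0
ham 5.0
```

View pics/end2.png

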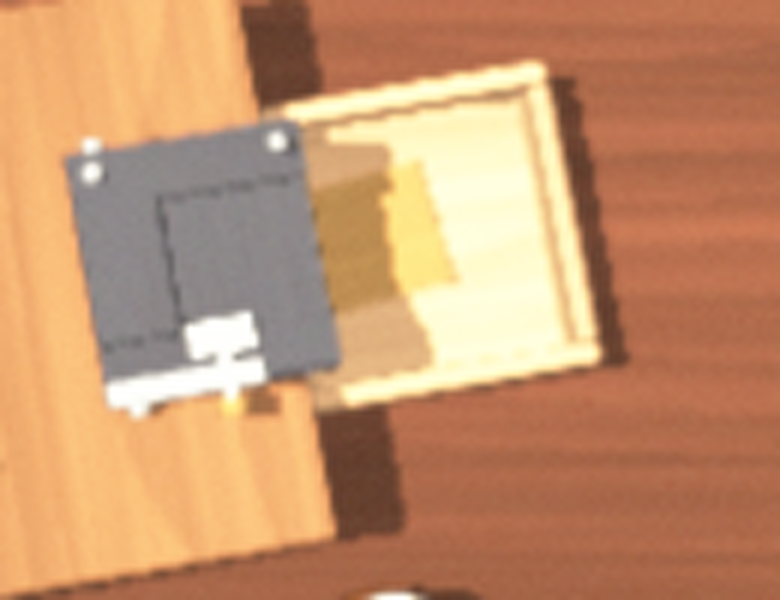

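The tray corners are still at crop (545,68) and (601,362), so it hasn't moved. The blank lies flat inside at about (390,235), and the other things haven't changed. I'm handing the job in.

```bash
python3 -c "
from rig import *
job_done(); print(observe()['clock'])"
```

```text
the job is handed in; nothing more can be done
the job is handed in; nothing more can be done
```

The job is done and handed in, with the clock at 36.4 s of the 56 s allowed.

- **Tray:** I pushed it sideways into line, then slid it slowly against the slab foot with both fingers spread. It stopped within 1 mm of the expected place, with contact force up to about 9.5 N. It is square to about 0.3° and did not move when the blank dropped.
- **Blank:** I pressed it with 12 to 14 N and slid it about 37 mm along the groove. The jaw let go at about 25 mm. When I lifted off, the blank tipped and dropped flat into the tray.
- **Final check:** The patches of the top view around the spares, jar, spanner, hammer, bottle and cup match the start picture. The arm is back at its start pose, touching nothing.
- **Small disagreements:** A sideways load of 3 to 6 N stayed on the fingertips while pressing, but it did no visible harm. My image measurement of the blank's angle was 1 to 2° off the slab's, which I put down to pixel error.

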